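# Change the bench pin in its click-in holder

### The job

Change the bench pin in the green quick-change holder: pull the worn dark pin out past its sprung ball and lay it flat in the blue tray, then take the fresh pale pin and push its metal tongue into the holder until the ball clicks into its side notch and the wooden shoulder is fully home against the holder's face. Let go of it there, and leave the hammer, jar and file pot where they are.

Things in the scene. Friction and masses are not known exactly. Their poses are not given: they have to be found in the camera images.
- holder_mouth (a point): Centre of the slot mouth on the holder's flat upright front face, 60 mm above the bench; x points level into the slot, y to its left cheek (with the brass plunger), z up. Slot 32.5 mm wide, 14.5 mm high, 60 mm deep, open to the front; its roof has a 16 mm gap along the middle showing the tongue from above. A pin is fully home when its shoulder bears on this face.
- pin_holder: Bench-pin holder, screwed down: green foot 170 x 150 x 14 mm, from 45 mm in front of the face to 125 mm behind it; on it a steel head 64 mm wide (72 at the anvil end) and 118 mm deep, flat top 77.5 mm above the bench, brass plunger 12 mm out of its left side. Origin on the bench right below holder_mouth, same axes.
- catch_ball (a joint): Sprung 14 mm steel ball in the slot's left cheek, 26 mm behind the face; value (m) is how far it is pushed back. 0: fully out, 5.5 mm into the slot; about 0.0025 to 0.005 on a tongue's plain side; under about 0.0015 when clicked into a notch of a pin fully home. Spring 4.5 N at 0, 9 N at 0.003. Pushing a pin in past it, or pulling it out, takes about 6 to 12 N along the slot.
- worn_pin_mid (a point): Worn pin, 130 g, seated in the holder at the start. Dark wood 52 mm wide, 22 thick, with broken prongs 78 and 90 mm ahead of the flat shoulder, saw marks on top; aluminium tongue as on the fresh pin; 140 mm overall. Point: on the centre line, half-way up, 30 mm ahead of the shoulder; sides are parallel from the shoulder to 55 mm ahead. x points to the tongue tip, z up.
- fresh_pin_mid (a point): Fresh pin, 130 g, flat on the bench, tongue away from the robot within 50 deg. Pale wood 100 x 52 x 22 mm, the front 45 mm split by a V into prongs thinning to 14 mm. Point: on the centre line, half-way up (11 mm), 30 mm ahead of the shoulder; sides parallel to 55 mm ahead. x points to the tongue tip, z up. Home: 30 mm in front of holder_mouth, level and in line with it within the slot's play.
- fresh_tongue_tip (a point): Tip of the fresh pin's aluminium tongue, on the centre line at mid-thickness, 80 mm from fresh_pin_mid; same axes. The tongue stands 50 mm out of the shoulder, 30 mm wide, 12 mm thick, at mid-thickness of the wood, narrowing over its last 10 mm to 18 x 7 mm. A V notch, 12.6 mm wide and 6 mm deep, in each side 25 mm from the shoulder.
- scrap_tray_in (a point): Centre of the inner floor of the fixed blue plastic tray, 4 mm above the bench; outside 210 mm along its x, 150 mm along its y, 35 mm high, walls 4 mm.
- chasing_hammer: Hammer with wooden handle, 240 mm long, lying on the bench; stays where it is.
- pumice_jar: Closed jar, 64 mm diameter, 85 mm high; origin at its foot; stays where it is.
- file_pot: White ceramic pot, 72 mm diameter, 95 mm high, with files standing in it up to 200 mm; origin at its foot; stays where it is.
Mind the look-alikes: they are no part of the job. What is shaped like the part that bears worn_pin_mid but orange or turquoise is not meant. What is shaped like the part that bears fresh_pin_mid but purple is not meant.

How it is judged:
By the outcome, as a careful person would: the job done as asked, in the order asked, and still so for the second after the job is handed in, with the robot touching nothing.
It also fails if it takes over 61 s, if anything falls off the work surface, if the arm or the gripper's body presses on something with over 40 N, if the wrist force passes 120 N, or if a joint passes its speed limit or range.

### The arm

A 6-joint arm with a two-finger parallel gripper is mounted at the origin on the work surface. World frame = base frame: x ahead of the robot, y to its left, z up, the work surface at z = 0. Lengths are in m, angles in degrees, forces in N, time in s.
With the tool pointing down it reaches from about 0.325 to 0.85 m from the base axis. Payload 15.5 kg.
Tool frame: the origin (TCP) lies on the centre line of the jaws, within the pads' length; the fingertips stand 22 mm ahead of it and the grasp point (between the pads) lies 3 mm ahead of it; z points along the fingers, y is the line along which they close (so a half turn about z gives the same grasp; the last joint's range is limited). The gripper opens to 91 mm and grips with 3 to 60 N. Pads are 32 mm wide; open, the fingers measure 118 mm over their backs; the gripper's body (76 mm by 178 mm) begins 60 mm behind the grasp point.
Start: joints at [68.44, 28.281, 77.091, -0, 74.628, -5.472], TCP at [0.173, 0.601, 0.236] pointing down, gripper open.
Joint ranges: [-166.48, 166.48], [-47.26, 123.95], [12.59, 153.08], [-70.14, 250.14], [6.76, 159.57], [-176.63, 176.63]. Speed limits (degrees/s): [108.29, 108.29, 147.25, 172.46, 172.46, 172.46].

### API

Orientations are given as a 3x3 rotation matrix whose columns are the frame's x, y, z axes.
In Python, from cell import r gives the robot as it stands.
- The arm moves only by the tool step_arm, never from a script. Its argument "rows" is a list of rows, each an object with "linear": the shift along the tool's x, y, z in m, a list of three; "angular": the turn, a rotation vector about the tool's x, y, z in degrees, a list of three. In form: [{"linear": [tx, ty, tz], "angular": [ax, ay, az]}, ...]. A call has 1 to 12 rows; each row shifts and turns the commanded pose from where the row before left it, along the tool's axes as they then stand; what a row does not reach is not made up. A row lasts 1/12 s, in which the tool goes at most 41.7 mm and 7.16 degrees, less where a joint would pass 70% of its speed; a pose out of reach is approached as far as the arm can. A call with a gripper value outside its range is refused whole. "grip" is the closure, from 0 (fully open) to 1 (shut), set as the call begins (left out, the last holds). The fingers move at their own pace and stop on an object; "force" is the grip in N (left out, the last holds). Time passes only in rows, so rows that do not move let the fingers close. It gives the time, the measured TCP pose, the force, the opening and the grip force at its end, in the units of the state.
- r.sense(): the state, without advancing time (a new reading comes with each control period).
- r.camera(name): name is "scene" or "top"; returns a dict with "image" (420x560x3 uint8, blue, green, red), "K" (3x3 intrinsics, pixels), "world_from_camera" (4x4, takes a point from camera to world coordinates). Camera axes: x right, y up, looking along -z (the intrinsics and any distortion apply to the point x, -y, -z); pixel columns grow to the right and rows downward; lengths in m; the calibration is good to about 2 mm. A picture is of the moment at which its call begins. There is no depth.
- r.finish_job(): hands the job in; it is judged then, once.
The state is a dict: "time_s": time; "qpos": joint angles; "qvel": joint speeds; "joint_efforts": joint torques, N m; "tool_pos": TCP position; "orientation": TCP orientation; "contact_force": force on the tool from outside, world axes, zero at the start; "wrist_torque": the same for the moment, N m; "opening": finger opening in m; "grip_force": force on a finger pad.
Only numpy, scipy, OpenCV 4.12 (cv2) and the standard library are available. Lean on these libraries where they do the work, as an engineer would, in place of code of your own. Each camera call takes 0.05 s, during which the arm holds its last target. There are 200 camera calls.

## Working session

There is one attempt and no reset: what is moved stays moved. The work goes in short steps, Python scripts to look and compute and a tool call to move; the robot and the scene stay as the last step left them, time stands still between calls to the robot, and variables do not carry over. Pictures are saved under pics/ and viewed, at most 10 in all, crops included, and the job is handed in when it is done.

Besides the shell and the picture viewer there is one more tool, called as a command line: name --argument value ..., lists and objects as JSON in quotes. step_arm: Moves the arm, as the interface text tells. Its arguments: {"type":"object","properties":{"rows":{"type":"array"},"grip":{"type":"number"},"force":{"type":"number"}},"required":["rows"]}

```bash
ls; mkdir -p pics
python3 - <<'E'
from cell import r
import cv2,numpy as np,pickle
d={}
for n in("scene","top"):
    c=r.camera(n);d[n]=c;cv2.imwrite(f"pics/{n}0.png",c["image"]);print(n,np.round(c["K"],1).tolist(),np.round(c["world_from_camera"],3).tolist(),[k for k in c])
pickle.dump(d,open("cam0.pkl","wb"))
print(r.sense())
E
```

```text
pics
scene [[533.6, 0.0, 274.1], [0.0, 533.6, 203.0], [0.0, 0.0, 1.0]] [[-0.469, -0.696, 0.543, 1.425], [0.883, -0.369, 0.29, 0.398], [-0.002, 0.616, 0.788, 1.262], [0.0, 0.0, 0.0, 1.0]] ['image', 'K', 'world_from_camera']
top [[412.4, 0.0, 279.8], [0.0, 412.4, 203.1], [0.0, 0.0, 1.0]] [[-0.01, 0.98, -0.2, 0.412], [-1.0, -0.01, 0.001, -0.032], [-0.001, 0.2, 0.98, 1.144], [0.0, 0.0, 0.0, 1.0]] ['image', 'K', 'world_from_camera']
{'time_s': 0.1, 'qpos': array([ 6.84398267e+01,  2.83103567e+01,  7.71235814e+01,  2.02014301e-05,
        7.46266532e+01, -5.47052442e+00]), 'qvel': array([-0.06640193, -0.01793751, -0.10801441, -0.0081771 ,  0.05599659,
       -0.10835205]), 'joint_efforts': array([ 1.56730501e-03, -8.80243278e+01, -3.82544446e+01,  7.11575593e-02,
        4.79143148e-02,  4.45407943e-05]), 'tool_pos': array([0.17308352, 0.60023525, 0.23540836]), 'orientation': array([[-9.60829193e-01,  2.77140958e-01, -3.88930615e-04],
       [ 2.77141213e-01,  9.60828695e-01, -9.83399939e-04],
       [ 1.01155294e-04, -1.05266807e-03, -9.99999441e-01]]), 'contact_force': array([ 0.56140227, -0.33433459, -0.38199792]), 'wrist_torque': array([-0.03231692,  0.02508235, -0.01150766]), 'grip_force': 0.0, 'opening': 0.09129595952423515}
```

View pics/scene0.png

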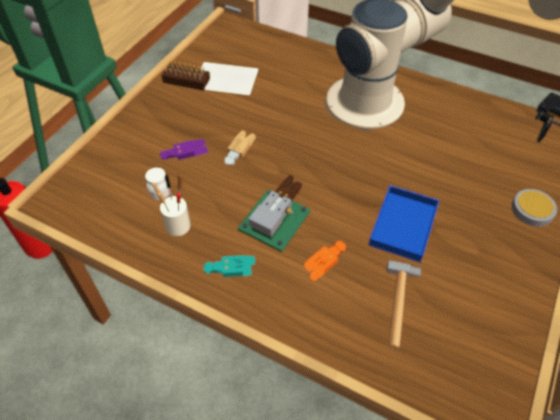

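View pics/top0.png

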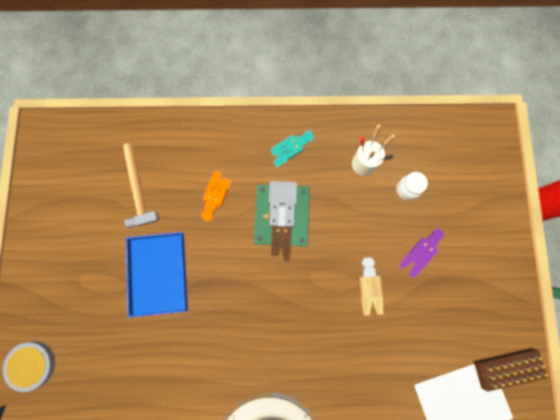

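The top view shows the dark worn pin in the green holder at (282,243). The pale fresh pin is at (371,285), its tongue up at (368,263), and the blue tray is at (156,274). The jar is at (412,186), the file pot at (368,157) and the hammer at (138,190). The look-alikes are orange (215,195), turquoise (292,148) and purple (422,253). Only the dark pin in the holder and the pale pin fit the description. I'll confirm that in an enlarged crop.

Run:
```python
import cv2,numpy as np,pickle
d=pickle.load(open("cam0.pkl","rb"))
t=d["top"]["image"];s=d["scene"]["image"]
def up(im,x,y,w,h,W,H): return cv2.resize(im[y:y+h,x:x+w],(W,H),interpolation=cv2.INTER_CUBIC)
a=up(t,245,175,150,150,600,600)   # x4
cv2.imwrite("pics/ctop.png",a)
b=up(s,215,120,100,75,800,600) #x8? no: 100->800
b=up(s,215,120,100,130,460,598)
cv2.imwrite("pics/cscene.png",b)
```

```text
(no output)
```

View pics/ctop.png

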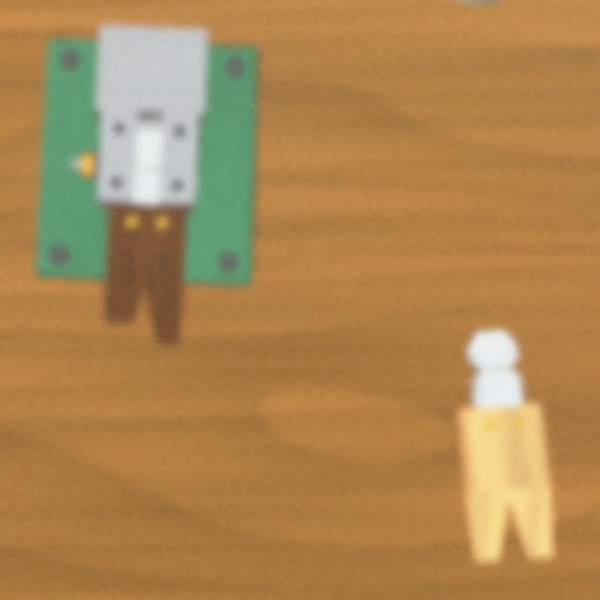

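View pics/cscene.png

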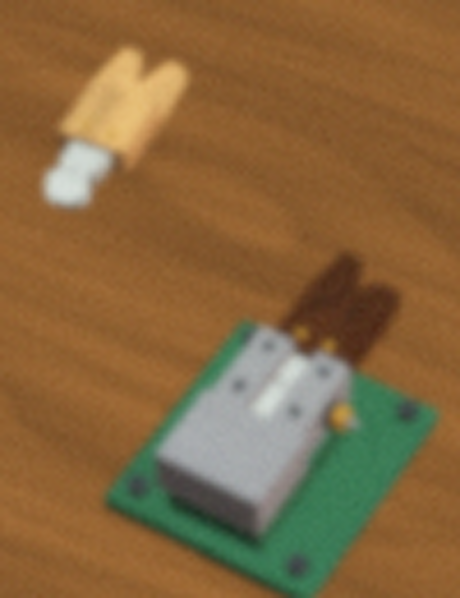

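The crops confirm it: the dark pin with broken prongs is seated in the holder, with its shoulder at top pixel (282,226). The pale split pin with the notched aluminium tongue is at (371,290). Next I fit poses with a rendered-label model in both cameras.

```bash
cat > fit.py <<'E'
import cv2,numpy as np
from scipy.optimize import minimize
from scipy.spatial import ConvexHull
S=4
def proj(c,P):
    M=np.linalg.inv(c["world_from_camera"]);q=P@M[:3,:3].T+M[:3,3];q=q*[1,-1,-1]
    p=q@np.array(c["K"]).T;return p[:,:2]/p[:,2:]
def ray(c,uv,z):
    d=np.linalg.inv(c["K"])@[uv[0],uv[1],1.];W=c["world_from_camera"];d=W[:3,:3]@(d*[1,-1,-1]);o=W[:3,3]
    return o+d*(z-o[2])/d[2]
def prism(poly,z0,z1):
    poly=np.array(poly,float);return [np.c_[poly,np.full(len(poly),z)] for z in(z0,z1)]
def box(x0,x1,y0,y1,z0,z1): return prism([(x0,y0),(x1,y0),(x1,y1),(x0,y1)],z0,z1)
def labels(c,parts,pose,roi):
    x,y,a=pose;R=np.array([[np.cos(a),-np.sin(a),0],[np.sin(a),np.cos(a),0],[0,0,1]])
    L=np.zeros((roi[3]*S,roi[2]*S),np.uint8);k=1
    def draw(P,k):
        p=(proj(c,P@R.T+[x,y,0])-roi[:2]+.5)*S-.5
        p=p[ConvexHull(p).vertices]
        cv2.fillConvexPoly(L,np.round(p*16).astype(np.int32),k,shift=4)
    for lo,hi in parts:       # body silhouette, then its top face
        draw(np.r_[lo,hi],k);draw(hi,k+1);k+=2
    return L
def cost(c,parts,pose,roi,img):
    L=labels(c,parts,pose,roi);t=0
    for k in range(2*len(parts)+1):
        v=img[L==k]
        if len(v): t+=(np.abs(v-np.median(v,0))).sum()
    return t/S/S
def prep(c,roi):
    i=c["image"][roi[1]:roi[1]+roi[3],roi[0]:roi[0]+roi[2]]
    return cv2.resize(i,None,fx=S,fy=S,interpolation=cv2.INTER_CUBIC).astype(np.float32)
def fit(cams,parts,p0,rad):
    its=[]
    for c in cams:
        ctr=proj(c,np.array([[p0[0],p0[1],.02]]))[0];r=[int(ctr[0]-rad),int(ctr[1]-rad),2*rad,2*rad]
        r[0]=max(r[0],0);r[1]=max(r[1],0);its.append((c,r,prep(c,r)))
    sc=np.array([.001,.001,np.radians(1)])
    f=lambda q:sum(cost(c,parts,p0+q*sc,r,i) for c,r,i in its)
    best=None
    for s in(8,2):
        q0=np.zeros(3) if best is None else best.x
        best=minimize(f,q0,method="Nelder-Mead",options=dict(initial_simplex=q0+np.array([[0,0,0],[s,0,0],[0,s,0],[0,0,s]])-s/4,xatol=.03,fatol=1))
    p=p0+best.x*sc
    return p,best.fun
# models
tong=lambda z,L0:[prism([(L0,-15),(L0+19,-15),(L0+25,-9),(L0+25,9),(L0+19,15),(L0,15)],z-6,z+6),prism([(L0+25,-9),(L0+31,-15),(L0+40,-15),(L0+50,-9),(L0+50,9),(L0+40,15),(L0+31,15),(L0+25,9)],z-6,z+6)]
mm=lambda ps:[(a/1000,b/1000) for a,b in ps]
fresh=mm(tong(11,30)+[box(-25,30,-26,26,0,22),prism([(-25,4),(-25,26),(-70,26),(-70,14)],2,20),prism([(-25,-4),(-25,-26),(-70,-26),(-70,-14)],2,20)])
holder=mm([box(-45,125,-75,75,0,14),box(0,65,-32,32,14,77.5),box(65,118,-36,36,14,77.5),box(-55,0,-26,26,49,71)])
tray=mm([box(-105,105,-75,75,0,35),box(-101,101,-71,71,34,35)])
E
python3 - <<'E'
import pickle,numpy as np
from fit import *
d=pickle.load(open("cam0.pkl","rb"));t,s=d["top"],d["scene"]
u=lambda x,y:(x/4-.375+245,y/4-.375+175)
A=ray(t,u(150,205),.0775)
F=ray(t,u(505,450),.02);T=ray(t,u(492,330),.011)
B=ray(t,(156,274),.03);print(A,F,T,B)
yf=np.arctan2(*(T-F)[1::-1])
for nm,m,p0,rad in(("holder",holder,[A[0],A[1],np.radians(-3)],55),("fresh",fresh,[F[0],F[1],yf],32),("tray",tray,[B[0],B[1],np.radians(90)],62)):
    for cams in([t],[s],[t,s]):
        p,c=fit(cams,m,np.array(p0),rad);print(nm,np.round(p[:2],4),round(np.degrees(p[2]),2),c)
E
```

```text
[ 0.56918707 -0.03816804  0.0775    ] [ 0.4101342  -0.27359006  0.02      ] [ 0.49044178 -0.27102503  0.011     ] [0.45027166 0.29914391 0.03      ]
holder [ 0.5708 -0.0354] -2.85 239695.9375
holder [ 0.57   -0.0334] -3.51 363973.4375
holder [ 0.5709 -0.0347] -2.89 605465.375
fresh [ 0.4093 -0.2738] 3.01 78427.3125
fresh [ 0.4079 -0.274 ] 2.72 73660.8125
fresh [ 0.4087 -0.2736] 2.84 152366.0
tray [0.4512 0.3009] 5.17 375986.3125
tray [0.4525 0.2828] 90.63 663481.3125
tray [0.4517 0.3013] 5.3 711705.1875
```

```bash
cat > plan.py <<'E'
import numpy as np
from scipy.spatial.transform import Rotation as Ro
from cell import r
def plan(pos,yaw):
    """turn (deg, tool axes) first, then shift (mm, turned tool axes) to reach pos, tool down, tool x = -pin x"""
    s=r.sense();R=s["orientation"];a=np.radians(yaw)
    x=-np.array([np.cos(a),np.sin(a),0]);z=np.array([0,0,-1.]);T=np.c_[x,np.cross(z,x),z]
    rv=np.degrees(Ro.from_matrix(R.T@T).as_rotvec());lin=T.T@(np.array(pos)-s["tool_pos"])*1000
    print("turn",np.round(rv,2),"shift mm",np.round(lin,1),"t",round(s["time_s"],2),"pos",np.round(s["tool_pos"],4),"F",np.round(s["contact_force"],1),"open",round(s["opening"]*1000,1),"grip",round(s["grip_force"],1))
E
python3 - <<'E'
import pickle
from fit import *
from plan import plan
d=pickle.load(open("cam0.pkl","rb"));t,s=d["top"],d["scene"]
for cams in([t],[s],[t,s]):
    p,c=fit(cams,tray,np.array([.4512,.3,np.radians(2)]),62);print("tray",np.round(p[:2],4),round(np.degrees(p[2]),2),c)
plan([.541,-.033,.16],-2.9)
E
```

```text
tray [0.4514 0.3011] 5.07 380345.3125
tray [0.4524 0.3021] 5.2 334058.625
tray [0.4517 0.3013] 5.3 716127.0625
turn [-6.000e-02 -1.000e-02 -1.319e+01] shift mm [-399.5 -613.8   75.4] t 0.1 pos [0.1731 0.6002 0.2354] F [ 0.6 -0.3 -0.4] open 91.3 grip 0.0
```

step_arm --rows '[{"linear": [-0.015,-0.024,0.001],"angular": [0,0,-1.1]},{"linear": [-0.015,-0.024,0.001],"angular": [0,0,-1.1]},{"linear": [-0.015,-0.024,0.001],"angular": [0,0,-1.1]},{"linear": [-0.015,-0.024,0.001],"angular": [0,0,-1.1]},{"linear": [-0.015,-0.024,0.001],"angular": [0,0,-1.1]},{"linear": [-0.015,-0.024,0.001],"angular": [0,0,-1.1]},{"linear": [-0.015,-0.024,0.001],"angular": [0,0,-1.1]},{"linear": [-0.015,-0.024,0.001],"angular": [0,0,-1.1]},{"linear": [-0.015,-0.024,0.001],"angular": [0,0,-1.1]},{"linear": [-0.015,-0.024,0.001],"angular": [0,0,-1.1]},{"linear": [-0.015,-0.024,0.001],"angular": [0,0,-1.1]},{"linear": [-0.015,-0.024,0.001],"angular": [0,0,-1.1]}]'

```text
time_s: 1.1
tool_pos: [0.3001, 0.2849, 0.2238]
orientation: [[-0.999, 0.049, -0.0], [0.049, 0.999, -0.0], [0.0, -0.0, -1.0]]
contact_force: [0.7, 0.6, -0.1]
opening: 0.0915
grip_force: 0.0
```

step_arm --rows '[{"linear": [-0.015,-0.024,0.001]},{"linear": [-0.015,-0.024,0.001]},{"linear": [-0.015,-0.024,0.001]},{"linear": [-0.015,-0.024,0.001]},{"linear": [-0.015,-0.024,0.001]},{"linear": [-0.015,-0.024,0.001]},{"linear": [-0.015,-0.024,0.001]},{"linear": [-0.015,-0.024,0.001]},{"linear": [-0.015,-0.024,0.001]},{"linear": [-0.015,-0.024,0.001]},{"linear": [-0.006,-0.01,0.001]},{"linear": [0,0,0]}]'

```text
$.rows[0]: bad value
```

```bash
python3 -c "
from plan import plan
plan([.541,-.033,.073],-2.9)"
```

```text
turn [-0.01 -0.01  0.08] shift mm [-256.7 -305.3  150.8] t 1.1 pos [0.3001 0.2849 0.2238] F [ 0.7  0.6 -0.1] open 91.5 grip 0.0
```

step_arm --rows '[{"linear": [-0.021,-0.025,0.005],"angular": [0,0,0]},{"linear": [-0.021,-0.025,0.005],"angular": [0,0,0]},{"linear": [-0.021,-0.025,0.005],"angular": [0,0,0]},{"linear": [-0.021,-0.025,0.005],"angular": [0,0,0]},{"linear": [-0.021,-0.025,0.005],"angular": [0,0,0]},{"linear": [-0.021,-0.025,0.005],"angular": [0,0,0]},{"linear": [-0.021,-0.025,0.005],"angular": [0,0,0]},{"linear": [-0.021,-0.025,0.005],"angular": [0,0,0]},{"linear": [-0.021,-0.025,0.005],"angular": [0,0,0]},{"linear": [-0.021,-0.025,0.005],"angular": [0,0,0]},{"linear": [-0.021,-0.025,0.005],"angular": [0,0,0]},{"linear": [-0.021,-0.025,0.005],"angular": [0,0,0]}]'

```text
time_s: 2.1
tool_pos: [0.5371, -0.0276, 0.1634]
orientation: [[-0.999, 0.051, -0.0], [0.051, 0.999, 0.0], [0.001, 0.0, -1.0]]
contact_force: [0.3, 1.2, -0.2]
opening: 0.0912
grip_force: 0.0
```

step_arm --rows '[{"linear": [-0.005,-0.005,0.005],"angular": [0,0,0]},{"linear": [0,0,0.018],"angular": [0,0,0]},{"linear": [0,0,0],"angular": [0,0,0]},{"linear": [0,0,0],"angular": [0,0,0]}]'

```text
time_s: 2.43
tool_pos: [0.5402, -0.0309, 0.1403]
orientation: [[-0.999, 0.05, -0.003], [0.05, 0.999, 0.001], [0.003, 0.0, -1.0]]
contact_force: [0.3, -0.5, -0.0]
opening: 0.0913
grip_force: 0.0
```

```bash
python3 -c "
from plan import plan
plan([.541,-.033,.073],-2.9)"
```

```text
turn [ 0.02 -0.15  0.01] shift mm [-0.9 -2.1 67.3] t 2.43 pos [ 0.5402 -0.0309  0.1403] F [ 0.3 -0.5 -0. ] open 91.3 grip 0.0
```

step_arm --rows '[{"linear": [-0.001,-0.002,0.014],"angular": [0,0,0]},{"linear": [0,0,0.015],"angular": [0,0,0]},{"linear": [0,0,0.015],"angular": [0,0,0]},{"linear": [0,0,0.013],"angular": [0,0,0]},{"linear": [0,0,0.01],"angular": [0,0,0]},{"linear": [0,0,0],"angular": [0,0,0]},{"linear": [0,0,0],"angular": [0,0,0]}]'

```text
time_s: 3.02
tool_pos: [0.5421, -0.033, 0.0743]
orientation: [[-0.999, 0.05, -0.0], [0.05, 0.999, 0.0], [0.0, 0.0, -1.0]]
contact_force: [-0.3, -0.8, -0.5]
opening: 0.0907
grip_force: 0.0
```

step_arm --rows '[{"linear": [0,0,0],"angular": [0,0,0]},{"linear": [0,0,0],"angular": [0,0,0]},{"linear": [0,0,0],"angular": [0,0,0]},{"linear": [0,0,0],"angular": [0,0,0]},{"linear": [0,0,0],"angular": [0,0,0]},{"linear": [0,0,0],"angular": [0,0,0]},{"linear": [0,0,0],"angular": [0,0,0]},{"linear": [0,0,0],"angular": [0,0,0]}]' --grip 1 --force 5

```text
time_s: 3.68
tool_pos: [0.5416, -0.034, 0.0739]
orientation: [[-0.999, 0.05, -0.001], [0.05, 0.999, -0.001], [0.001, -0.001, -1.0]]
contact_force: [-4.3, -7.9, 2.4]
opening: 0.0527
grip_force: 5.0
```

```bash
python3 -c "
from plan import plan
from cell import r
plan([.541,-.033,.073],-2.9);print(r.sense()['wrist_torque'])"
```

```text
turn [-0.06 -0.06  0.02] shift mm [0.6 1.  0.9] t 3.68 pos [ 0.5416 -0.034   0.0739] F [-4.3 -7.9  2.4] open 52.7 grip 5.0
[-1.57980339  0.76926625 -0.25706535]
```

step_arm --rows '[{"linear": [0,-0.001,0],"angular": [0,0,0]},{"linear": [0,0,0],"angular": [0,0,0]},{"linear": [0,0,0],"angular": [0,0,0]}]'

```text
time_s: 3.93
tool_pos: [0.5417, -0.0346, 0.0739]
orientation: [[-0.999, 0.05, -0.001], [0.05, 0.999, -0.0], [0.001, -0.0, -1.0]]
contact_force: [-4.5, -3.6, 2.5]
opening: 0.0525
grip_force: 5.0
```

step_arm --rows '[{"linear": [0,0,0],"angular": [0,0,0]},{"linear": [0,0,0],"angular": [0,0,0]},{"linear": [0,0,0],"angular": [0,0,0]},{"linear": [0,0,0],"angular": [0,0,0]}]' --force 35

```text
time_s: 4.27
tool_pos: [0.5418, -0.0346, 0.0739]
orientation: [[-0.999, 0.05, -0.001], [0.05, 0.999, -0.0], [0.001, -0.0, -1.0]]
contact_force: [-3.7, -3.7, 3.4]
opening: 0.0518
grip_force: 34.9
```

```bash
python3 -c "
from plan import plan
from cell import r
plan([.541,-.033,.073],-2.9);print(r.sense()['wrist_torque'])"
```

```text
turn [-0.02 -0.04  0.01] shift mm [0.9 1.6 0.9] t 4.27 pos [ 0.5418 -0.0346  0.0739] F [-3.7 -3.7  3.4] open 51.8 grip 34.9
[-0.86649171  0.71063106 -0.15891884]
```

step_arm --rows '[{"linear": [0.003,0,0],"angular": [0,0,0]},{"linear": [0.003,0,0],"angular": [0,0,0]},{"linear": [0.003,0,0],"angular": [0,0,0]},{"linear": [0.004,0,0],"angular": [0,0,0]}]'

```text
time_s: 4.6
tool_pos: [0.5305, -0.0342, 0.0742]
orientation: [[-0.999, 0.051, 0.003], [0.051, 0.999, -0.001], [-0.003, -0.001, -1.0]]
contact_force: [1.8, -5.6, -2.3]
opening: 0.0518
grip_force: 34.9
```

step_arm --rows '[{"linear": [0.005,0,0],"angular": [0,0,0]},{"linear": [0.005,0,0],"angular": [0,0,0]},{"linear": [0.005,0,0],"angular": [0,0,0]},{"linear": [0.005,0,0],"angular": [0,0,0]},{"linear": [0.005,0,0],"angular": [0,0,0]},{"linear": [0.005,0,0],"angular": [0,0,0]},{"linear": [0.005,0,0],"angular": [0,0,0]},{"linear": [0.006,0,0],"angular": [0,0,0]},{"linear": [0.006,0,0],"angular": [0,0,0]},{"linear": [0,0,0],"angular": [0,0,0]}]'

```text
time_s: 5.43
tool_pos: [0.4806, -0.0311, 0.0738]
orientation: [[-0.999, 0.05, -0.001], [0.05, 0.999, 0.0], [0.001, 0.0, -1.0]]
contact_force: [0.7, -0.1, -1.2]
opening: 0.0515
grip_force: 34.9
```

Run:
```python
from plan import plan
from cell import r
import cv2,numpy as np
from fit import proj
plan([.541,-.033,.073],-2.9)
c=r.camera("top");i=c["image"]
s=r.camera("scene")["image"]
cv2.imwrite("pics/pull.png",np.hstack([cv2.resize(i[170:290,220:340],(400,400),interpolation=2),cv2.resize(s[130:250,215:335],(400,400),interpolation=2)]))
```

```text
turn [ 0.01 -0.08  0.01] shift mm [-60.4   1.2   0.8] t 5.43 pos [ 0.4806 -0.0311  0.0738] F [ 0.7 -0.1 -1.2] open 51.5 grip 34.9
```

View pics/pull.png

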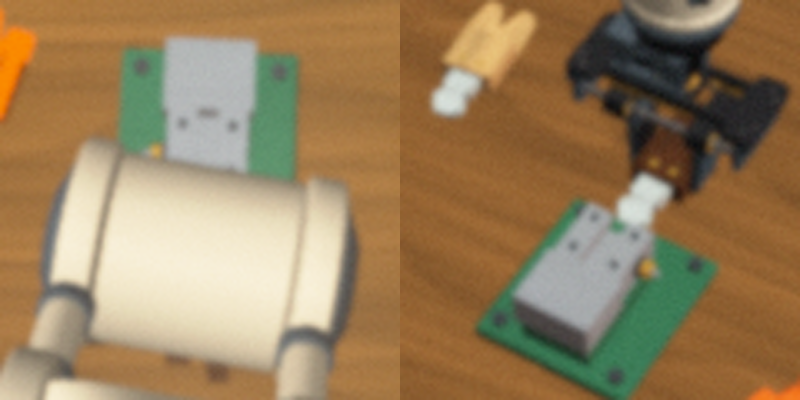

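The picture shows the worn pin's tongue fully clear of the slot, with the holder undisturbed. Now to the tray.

step_arm --rows '[{"linear": [0.005,0,-0.01],"angular": [0,0,0]},{"linear": [0.005,0,-0.01],"angular": [0,0,-1]},{"linear": [0.005,0.01,-0.01],"angular": [0,0,-1]},{"linear": [0.003,0.02,0],"angular": [0,0,-1]},{"linear": [0.003,0.03,0],"angular": [0,0,-1]},{"linear": [0.003,0.03,0],"angular": [0,0,-1]},{"linear": [0.003,0.03,0],"angular": [0,0,-1]},{"linear": [0.003,0.03,0],"angular": [0,0,-1]},{"linear": [0.003,0.03,0],"angular": [0,0,-1]},{"linear": [0.003,0.03,0],"angular": [0,0,0]},{"linear": [0.003,0.03,0],"angular": [0,0,0]},{"linear": [0.002,0.03,0],"angular": [0,0,0]}]'

```text
time_s: 6.53
tool_pos: [0.4272, 0.2395, 0.1051]
orientation: [[-0.996, -0.091, 0.001], [-0.091, 0.996, 0.0], [-0.001, 0.0, -1.0]]
contact_force: [-0.0, 0.8, 0.1]
opening: 0.0522
grip_force: 34.9
```

step_arm --rows '[{"linear": [0,0.025,0],"angular": [0,0,0]},{"linear": [0,0.02,0],"angular": [0,0,0]},{"linear": [0,0.01,0],"angular": [0,0,0]},{"linear": [0,0,0],"angular": [0,0,0]}]'

```text
time_s: 6.87
tool_pos: [0.423, 0.2943, 0.1048]
orientation: [[-0.996, -0.092, 0.001], [-0.092, 0.996, 0.001], [-0.001, 0.001, -1.0]]
contact_force: [0.9, 0.0, -1.1]
opening: 0.0522
grip_force: 34.9
```

```bash
python3 -c "
from plan import plan
plan([.442,.300,.030],5.3)"
```

```text
turn [ 0.04  0.07 -0.03] shift mm [-19.4   3.9  74.8] t 6.87 pos [0.423  0.2943 0.1048] F [ 0.9  0.  -1.1] open 52.2 grip 34.9
```

step_arm --rows '[{"linear": [-0.01,0.002,0.006],"angular": [0,0,0]},{"linear": [-0.009,0.002,0.012],"angular": [0,0,0]},{"linear": [0,0,0.014],"angular": [0,0,0]},{"linear": [0,0,0.014],"angular": [0,0,0]},{"linear": [0,0,0.012],"angular": [0,0,0]},{"linear": [0,0,0.008],"angular": [0,0,0]},{"linear": [0,0,0.005],"angular": [0,0,0]},{"linear": [0,0,0.002],"angular": [0,0,0]},{"linear": [0,0,0.001],"angular": [0,0,0]},{"linear": [0,0,0],"angular": [0,0,0]},{"linear": [0,0,0],"angular": [0,0,0]}]'

```text
time_s: 7.78
tool_pos: [0.4424, 0.2979, 0.0305]
orientation: [[-0.996, -0.089, 0.001], [-0.089, 0.996, 0.0], [-0.001, 0.0, -1.0]]
contact_force: [0.6, -1.5, 0.9]
opening: 0.0519
grip_force: 34.9
```

step_arm --rows '[{"linear": [0,0,0.001],"angular": [0,0,0]},{"linear": [0,0,0],"angular": [0,0,0]},{"linear": [0,0,0],"angular": [0,0,0]}]'

```text
time_s: 8.03
tool_pos: [0.4424, 0.298, 0.0301]
orientation: [[-0.996, -0.089, 0.001], [-0.089, 0.996, 0.0], [-0.001, 0.0, -1.0]]
contact_force: [-3.2, -5.1, 20.2]
opening: 0.0518
grip_force: 35.0
```

```bash
python3 -c "
from plan import plan
plan([.442,.300,.029],5.3)"
```

```text
turn [ 0.02  0.07 -0.19] shift mm [0.2 2.1 1.1] t 8.03 pos [0.4424 0.298  0.0301] F [-3.2 -5.1 20.2] open 51.8 grip 35.0
```

step_arm --rows '[{"linear": [0,0,-0.001],"angular": [0,0,0]},{"linear": [0,0,0],"angular": [0,0,0]},{"linear": [0,0,0],"angular": [0,0,0]},{"linear": [0,0,0],"angular": [0,0,0]},{"linear": [0,0,0],"angular": [0,0,0]}]' --grip 0.2

```text
time_s: 8.45
tool_pos: [0.4421, 0.2981, 0.0299]
orientation: [[-0.996, -0.089, 0.0], [-0.089, 0.996, 0.0], [-0.0, 0.0, -1.0]]
contact_force: [-0.1, 0.1, -0.1]
opening: 0.073
grip_force: 0.0
```

step_arm --rows '[{"linear": [0,0,-0.01],"angular": [0,0,0]},{"linear": [0,0,-0.02],"angular": [0,0,0]},{"linear": [0,0,-0.03],"angular": [0,0,0]},{"linear": [0,0,-0.03],"angular": [0,0,0]},{"linear": [0,-0.015,-0.02],"angular": [0,0,0]},{"linear": [0,-0.025,0],"angular": [0,0,0]},{"linear": [0,-0.03,0],"angular": [0,0,0]},{"linear": [0,-0.03,0],"angular": [0,0,0]},{"linear": [0,-0.03,0],"angular": [0,0,0]},{"linear": [0,-0.03,0],"angular": [0,0,0]},{"linear": [0,-0.03,0],"angular": [0,0,0]},{"linear": [0,-0.03,0],"angular": [0,0,0]}]'

```text
time_s: 9.45
tool_pos: [0.4615, 0.0776, 0.1406]
orientation: [[-0.996, -0.089, 0.0], [-0.089, 0.996, 0.0], [-0.0, -0.0, -1.0]]
contact_force: [0.2, -0.0, 0.4]
opening: 0.0729
grip_force: 0.0
```

Run:
```python
from plan import plan
from cell import r
import cv2,numpy as np
plan([.4087,-.2736,.10],2.84)
i=r.camera("top")["image"]
s=r.camera("scene")["image"]
cv2.imwrite("pics/tray.png",np.hstack([cv2.resize(i[225:325,105:205],(400,400),interpolation=2),cv2.resize(s[175:265,360:450],(400,400),interpolation=2)]))
```

```text
turn [0.   0.03 2.28] shift mm [  70.1 -348.1   40.6] t 9.45 pos [0.4615 0.0776 0.1406] F [ 0.2 -0.   0.4] open 72.9 grip 0.0
```

View pics/tray.png

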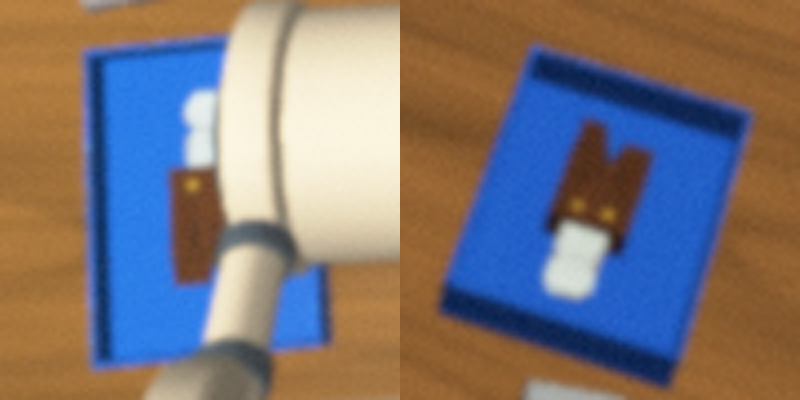

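The worn pin lies flat in the middle of the tray, tongue towards the far end. Next the fresh pin.

step_arm --rows '[{"linear": [0.006,-0.029,0],"angular": [0,0,1.3]},{"linear": [0.006,-0.029,0],"angular": [0,0,1]},{"linear": [0.006,-0.029,0],"angular": [0,0,0]},{"linear": [0.006,-0.029,0],"angular": [0,0,0]},{"linear": [0.006,-0.029,0],"angular": [0,0,0]},{"linear": [0.006,-0.029,0],"angular": [0,0,0]},{"linear": [0.006,-0.029,0],"angular": [0,0,0]},{"linear": [0.006,-0.029,0.005],"angular": [0,0,0]},{"linear": [0.006,-0.029,0.01],"angular": [0,0,0]},{"linear": [0.006,-0.029,0.01],"angular": [0,0,0]},{"linear": [0.006,-0.029,0.01],"angular": [0,0,0]},{"linear": [0.004,-0.02,0.01],"angular": [0,0,0]}]'

```text
time_s: 10.55
tool_pos: [0.41, -0.2655, 0.0951]
orientation: [[-0.999, -0.048, 0.001], [-0.048, 0.999, -0.001], [-0.001, -0.001, -1.0]]
contact_force: [0.5, 0.5, 0.2]
opening: 0.073
grip_force: 0.0
```

step_arm --rows '[{"linear": [0,-0.006,0.006],"angular": [0,0,0]},{"linear": [0,0,0],"angular": [0,0,0]},{"linear": [0,0,0],"angular": [0,0,0]}]'

```text
time_s: 10.8
tool_pos: [0.4103, -0.2685, 0.0891]
orientation: [[-0.999, -0.049, -0.001], [-0.049, 0.999, 0.001], [0.001, 0.001, -1.0]]
contact_force: [0.5, 0.6, 0.1]
opening: 0.0731
grip_force: 0.0
```

```bash
python3 -c "
from plan import plan
plan([.4087,-.2736,.0255],2.84)"
```

```text
turn [ 0.04 -0.03 -0.04] shift mm [ 1.8 -5.  63.6] t 10.8 pos [ 0.4103 -0.2685  0.0891] F [0.5 0.6 0.1] open 73.1 grip 0.0
```

step_arm --rows '[{"linear": [0.002,-0.005,0.01],"angular": [0,0,0]},{"linear": [0,0,0.014],"angular": [0,0,0]},{"linear": [0,0,0.014],"angular": [0,0,0]},{"linear": [0,0,0.012],"angular": [0,0,0]},{"linear": [0,0,0.008],"angular": [0,0,0]},{"linear": [0,0,0.004],"angular": [0,0,0]},{"linear": [0,0,0.001],"angular": [0,0,0]},{"linear": [0,0,0],"angular": [0,0,0]}]'

```text
time_s: 11.47
tool_pos: [0.4087, -0.2742, 0.026]
orientation: [[-0.999, -0.05, -0.0], [-0.05, 0.999, -0.0], [0.0, -0.0, -1.0]]
contact_force: [0.4, -0.4, 0.1]
opening: 0.0728
grip_force: 0.0
```

step_arm --rows '[{"linear": [0,0,0],"angular": [0,0,0]},{"linear": [0,0,0],"angular": [0,0,0]},{"linear": [0,0,0],"angular": [0,0,0]},{"linear": [0,0,0],"angular": [0,0,0]},{"linear": [0,0,0],"angular": [0,0,0]},{"linear": [0,0,0],"angular": [0,0,0]}]' --grip 1 --force 5

```text
time_s: 11.97
tool_pos: [0.4087, -0.2746, 0.0262]
orientation: [[-0.999, -0.049, 0.0], [-0.049, 0.999, -0.0], [-0.0, -0.0, -1.0]]
contact_force: [-0.1, 0.3, 7.0]
opening: 0.0521
grip_force: 5.0
```

step_arm --rows '[{"linear": [0,0,0],"angular": [0,0,0]},{"linear": [0,0,0],"angular": [0,0,0]},{"linear": [0,0,0],"angular": [0,0,0]},{"linear": [0,0,0],"angular": [0,0,0]}]' --force 40

```text
time_s: 12.3
tool_pos: [0.4087, -0.2746, 0.0263]
orientation: [[-0.999, -0.049, 0.001], [-0.049, 0.999, -0.0], [-0.0, -0.0, -1.0]]
contact_force: [-0.1, 0.7, 7.0]
opening: 0.0516
grip_force: 39.9
```

step_arm --rows '[{"linear": [0,0,-0.006],"angular": [0,0,0]},{"linear": [0,0,-0.014],"angular": [0,0,0]},{"linear": [0,0,-0.02],"angular": [0,0,0]},{"linear": [0,0.01,-0.02],"angular": [0,0,1]},{"linear": [0,0.02,-0.015],"angular": [0,0,1]},{"linear": [0,0.026,0],"angular": [0,0,1]},{"linear": [0,0.026,0],"angular": [0,0,1]},{"linear": [0,0.026,0],"angular": [0,0,1]},{"linear": [0,0.026,0],"angular": [0,0,0.7]},{"linear": [0,0.026,0],"angular": [0,0,0]},{"linear": [0,0.026,0],"angular": [0,0,0]},{"linear": [0,0.026,0],"angular": [0,0,0]}]'

```text
time_s: 13.3
tool_pos: [0.4124, -0.0614, 0.1013]
orientation: [[-0.999, 0.051, 0.0], [0.051, 0.999, -0.0], [-0.0, -0.0, -1.0]]
contact_force: [1.5, 0.1, -0.5]
opening: 0.0519
grip_force: 39.9
```

step_arm --rows '[{"linear": [-0.01,0.018,0.005],"angular": [0,0,0]},{"linear": [-0.015,0.01,0.01],"angular": [0,0,0]},{"linear": [-0.01,0.003,0.008],"angular": [0,0,0]},{"linear": [0,0,0],"angular": [0,0,0]},{"linear": [0,0,0],"angular": [0,0,0]}]'

```text
time_s: 13.72
tool_pos: [0.4489, -0.0337, 0.0776]
orientation: [[-0.999, 0.05, -0.001], [0.05, 0.999, 0.0], [0.001, 0.0, -1.0]]
contact_force: [-0.3, -0.3, -0.8]
opening: 0.0517
grip_force: 39.9
```

```bash
python3 -c "
from plan import plan
plan([.4769,-.0312,.0748],-2.9)"
```

```text
turn [ 0.   -0.06  0.03] shift mm [-27.8   3.9   2.8] t 13.72 pos [ 0.4489 -0.0337  0.0776] F [-0.3 -0.3 -0.8] open 51.7 grip 39.9
```

step_arm --rows '[{"linear": [-0.01,0.002,0.002],"angular": [0,0,0]},{"linear": [-0.01,0.002,0.001],"angular": [0,0,0]},{"linear": [-0.006,0,0],"angular": [0,0,0]},{"linear": [0,0,0],"angular": [0,0,0]},{"linear": [0,0,0],"angular": [0,0,0]}]'

```text
time_s: 14.13
tool_pos: [0.4757, -0.0309, 0.075]
orientation: [[-0.999, 0.051, 0.0], [0.051, 0.999, -0.0], [-0.0, -0.0, -1.0]]
contact_force: [-0.8, 0.4, -2.4]
opening: 0.0517
grip_force: 39.9
```

Run:
```python
from plan import plan
from cell import r
import cv2,numpy as np
plan([.4769,-.0312,.0748],-2.9)
s=r.camera("scene")["image"]
cv2.imwrite("pics/pre.png",cv2.resize(s[145:245,225:325],(600,600),interpolation=2))
```

```text
turn [-0.    0.02  0.  ] shift mm [-1.3 -0.2  0.2] t 14.13 pos [ 0.4757 -0.0309  0.075 ] F [-0.8  0.4 -2.4] open 51.7 grip 39.9
```

View pics/pre.png

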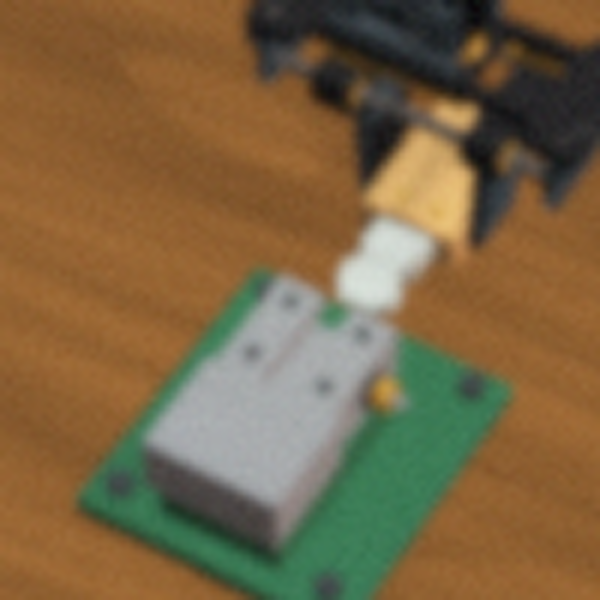

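The fresh pin is level in the jaws, and its tongue at (370,285) of the crop points at the slot mouth. Now I insert it in stages and watch the force.

step_arm --rows '[{"linear": [-0.006,0,0],"angular": [0,0,0]},{"linear": [-0.006,0,0],"angular": [0,0,0]},{"linear": [-0.005,0,0],"angular": [0,0,0]},{"linear": [-0.004,0,0],"angular": [0,0,0]},{"linear": [-0.004,0,0],"angular": [0,0,0]},{"linear": [-0.003,0,0],"angular": [0,0,0]},{"linear": [0,0,0],"angular": [0,0,0]}]'

```text
time_s: 14.77
tool_pos: [0.504, -0.0322, 0.0749]
orientation: [[-0.999, 0.05, 0.0], [0.05, 0.999, -0.0], [-0.0, -0.0, -1.0]]
contact_force: [-0.5, -0.4, -0.6]
opening: 0.0521
grip_force: 39.9
```

step_arm --rows '[{"linear": [-0.003,0,0],"angular": [0,0,0]},{"linear": [-0.003,0,0],"angular": [0,0,0]},{"linear": [-0.003,0,0],"angular": [0,0,0]},{"linear": [-0.003,0,0],"angular": [0,0,0]},{"linear": [-0.003,0,0],"angular": [0,0,0]},{"linear": [-0.003,0,0],"angular": [0,0,0]}]'

```text
time_s: 15.27
tool_pos: [0.5205, -0.0332, 0.0747]
orientation: [[-0.999, 0.05, -0.002], [0.05, 0.999, -0.0], [0.002, -0.0, -1.0]]
contact_force: [-8.8, -5.7, -1.3]
opening: 0.0518
grip_force: 39.9
```

step_arm --rows '[{"linear": [-0.003,0,0],"angular": [0,0,0]},{"linear": [-0.003,0,0],"angular": [0,0,0]},{"linear": [-0.003,0,0],"angular": [0,0,0]},{"linear": [-0.003,0,0],"angular": [0,0,0]},{"linear": [-0.003,0,0],"angular": [0,0,0]}]'

```text
time_s: 15.68
tool_pos: [0.5364, -0.0343, 0.0749]
orientation: [[-0.999, 0.051, -0.0], [0.051, 0.999, -0.0], [0.0, -0.0, -1.0]]
contact_force: [0.3, 0.7, -1.3]
opening: 0.0517
grip_force: 39.9
```

step_arm --rows '[{"linear": [-0.001,0,0],"angular": [0,0,0]},{"linear": [-0.001,0,0],"angular": [0,0,0]},{"linear": [0,0,0],"angular": [0,0,0]}]'

```text
time_s: 15.93
tool_pos: [0.5392, -0.0343, 0.0751]
orientation: [[-0.999, 0.051, 0.002], [0.051, 0.999, -0.001], [-0.002, -0.001, -1.0]]
contact_force: [4.9, -6.5, -2.8]
opening: 0.0517
grip_force: 39.9
```

step_arm --rows '[{"linear": [-0.001,0,0],"angular": [0,0,0]},{"linear": [-0.001,0,0],"angular": [0,0,0]},{"linear": [0,0,0],"angular": [0,0,0]}]'

```text
time_s: 16.18
tool_pos: [0.5407, -0.0344, 0.0751]
orientation: [[-0.999, 0.051, 0.001], [0.051, 0.999, -0.001], [-0.001, -0.001, -1.0]]
contact_force: [1.6, -6.3, -0.4]
opening: 0.0517
grip_force: 39.9
```

step_arm --rows '[{"linear": [-0.001,0,0],"angular": [0,0,0]},{"linear": [0,0,0],"angular": [0,0,0]},{"linear": [0,0,0],"angular": [0,0,0]}]'

```text
time_s: 16.43
tool_pos: [0.5408, -0.0343, 0.075]
orientation: [[-0.999, 0.051, -0.001], [0.051, 0.999, -0.0], [0.001, -0.0, -1.0]]
contact_force: [-3.0, -5.7, 1.8]
opening: 0.0517
grip_force: 39.9
```

step_arm --rows '[{"linear": [-0.001,0,0],"angular": [0,0,0]},{"linear": [0,0,0],"angular": [0,0,0]},{"linear": [0,0,0],"angular": [0,0,0]}]'

```text
time_s: 16.68
tool_pos: [0.5409, -0.0342, 0.0747]
orientation: [[-0.999, 0.051, -0.003], [0.051, 0.999, -0.0], [0.003, -0.0, -1.0]]
contact_force: [-6.9, -7.2, 1.6]
opening: 0.0518
grip_force: 39.9
```

step_arm --rows '[{"linear": [-0.002,-0.001,0],"angular": [0,0,0]},{"linear": [-0.002,0,0],"angular": [0,0,0]},{"linear": [0,0,0],"angular": [0,0,0]},{"linear": [0,0,0],"angular": [0,0,0]}]'

```text
time_s: 17.02
tool_pos: [0.5414, -0.0347, 0.074]
orientation: [[-0.999, 0.05, -0.009], [0.05, 0.999, 0.001], [0.009, 0.001, -1.0]]
contact_force: [-22.0, -3.4, 8.6]
opening: 0.0522
grip_force: 40.0
```

```bash
python3 -c "
from plan import plan
plan([.5409,-.035,.0745],-2.9)
from cell import r;print(r.sense()['wrist_torque'])"
```

```text
turn [ 0.04 -0.53  0.02] shift mm [ 0.5 -0.3 -0.5] t 17.02 pos [ 0.5414 -0.0347  0.074 ] F [-22.   -3.4   8.6] open 52.2 grip 40.0
[-0.57146576  3.5404864  -0.36742219]
```

step_arm --rows '[{"linear": [0.002,0,0],"angular": [0,0,0]},{"linear": [0.002,0,0],"angular": [0,0,0]},{"linear": [0,0,0],"angular": [0,0,0]},{"linear": [0,0,0],"angular": [0,0,0]}]'

```text
time_s: 17.35
tool_pos: [0.5412, -0.035, 0.0747]
orientation: [[-0.999, 0.05, -0.002], [0.05, 0.999, 0.0], [0.002, 0.0, -1.0]]
contact_force: [-4.9, -4.3, -1.6]
opening: 0.052
grip_force: 40.0
```

step_arm --rows '[{"linear": [0,0,0],"angular": [0,0,0]},{"linear": [0,0,0],"angular": [0,0,0]},{"linear": [0,0,0],"angular": [0,0,0]},{"linear": [0,0,0],"angular": [0,0,0]},{"linear": [0,0,0],"angular": [0,0,0]},{"linear": [0,0,0],"angular": [0,0,0]}]' --grip 0.2

```text
time_s: 17.85
tool_pos: [0.5423, -0.035, 0.075]
orientation: [[-0.999, 0.05, 0.0], [0.05, 0.999, 0.0], [-0.0, 0.0, -1.0]]
contact_force: [0.4, -0.5, 0.7]
opening: 0.0727
grip_force: 0.0
```

step_arm --rows '[{"linear": [0,0,-0.006],"angular": [0,0,0]},{"linear": [0,0,-0.014],"angular": [0,0,0]},{"linear": [0,0,-0.02],"angular": [0,0,0]},{"linear": [0,0,-0.03],"angular": [0,0,0]},{"linear": [0.01,0,-0.03],"angular": [0,0,0]},{"linear": [0.02,0.02,-0.03],"angular": [0,0,0]},{"linear": [0.02,0.03,-0.02],"angular": [0,0,0]},{"linear": [0.01,0.035,0],"angular": [0,0,0]},{"linear": [0,0.035,0],"angular": [0,0,0]},{"linear": [0,0.035,0],"angular": [0,0,0]},{"linear": [0,0.035,0],"angular": [0,0,0]},{"linear": [0,0.03,0],"angular": [0,0,0]}]'

```text
time_s: 18.85
tool_pos: [0.493, 0.1899, 0.2256]
orientation: [[-0.999, 0.05, 0.001], [0.05, 0.999, 0.0], [-0.001, 0.0, -1.0]]
contact_force: [0.3, 0.4, -0.7]
opening: 0.0732
grip_force: 0.0
```

Run:
```python
from plan import plan
from cell import r
import cv2,numpy as np
plan([.541,-.035,.0745],-2.9)
i=r.camera("top")["image"]
s=r.camera("scene")["image"]
cv2.imwrite("pics/home.png",np.hstack([cv2.resize(i[175:275,235:335],(400,400),interpolation=2),cv2.resize(s[165:255,230:320],(400,400),interpolation=2)]))
cv2.imwrite("pics/all.png",s)
```

```text
turn [0.02 0.04 0.04] shift mm [ -59.3 -222.2  151.1] t 18.85 pos [0.493  0.1899 0.2256] F [ 0.3  0.4 -0.7] open 73.2 grip 0.0
```

View pics/home.png

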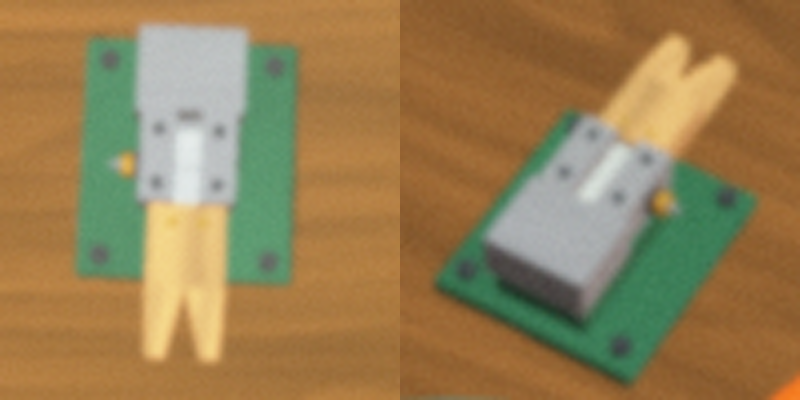

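The shoulder is flush on the face, the tongue shows in the roof gap at the same place as the worn pin's did, and the arm is clear. Handing in.

```bash
python3 -c "
from cell import r
print(r.finish_job())"
```

```text
the job is handed in; nothing more can be done
None
```

The job is handed in at about 19 s: the worn pin lies flat in the blue tray, and the fresh pin is in the holder, pressed against the face with about 22 N and let go. The ball's pull was felt as it entered the notch, and the final picture shows no gap at the face. The arm did not touch the hammer, jar or file pot.

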